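# Ease off the cheese press and draw out the mould

### The job

The cheese has been pressed long enough: take hold of the red crank knob of the press, pull it up to lift the pawl out of the ratchet and, holding it up, let the crank turn back slowly under the load of its spring (anticlockwise, over some six to ten seconds, never letting it run) to its stop, so that the pressing foot is fully up; then let the pawl drop back into the ratchet. Now draw the steel mould by its black handle out from under the head, without tipping it, and leave it standing on the middle of the round drain plate at the front of the press's board. Disturb nothing else on the worktop.

Things in the scene. Friction and masses are not known exactly. Their poses are not given: they have to be found in the camera images.
- press: Cheese press, fixed: beech board 150 x 350 x 22 mm (y -125 to +225 mm) with a cream C-frame at its back end (column at y -85 mm, head and dark ratchet crown of radius 62 mm, 142 to 204 mm high, over the axis). Origin: on the worktop under the vertical ram and crank axis; +y points to the board's free front end, z up. Beyond y = +62 mm there is only the board and the mould's handle.
- crank_axis (a point): Point on the vertical axis of the crank, on the press (fixed), 252 mm above the worktop, level with the grip of the knob as it starts. Crank arm and hub lie below 232 mm.
- knob_grip (a point): Centre of the grip of the upright red crank knob (27 mm thick, 33 mm at its cap above 267 mm, from 224 to 278 mm above the worktop, this point at 252 mm), 52 mm from the crank axis. The knob spins freely on its pin, so a gripper holding it need not turn with the crank. Pulling it up lifts the pawl pin that it is fixed to.
- pawl (a joint): Lift of knob and pawl pin on the crank: 0 = down in the ratchet (start), 0.010 m = fully up. The ratchet's teeth are 6 mm high: 7 mm or more of lift clears them. A spring pulls it down (4.5 N at the bottom, 7.5 N at the top).
- crank (a joint): Crank angle: 0 at the start (held by the pawl), grows anticlockwise seen from above as the press is eased off, stop at 5.49 rad. A spring drives it that way (about 0.4 N m, 7 N at the knob) and would spin it round if let go with the pawl up. 16 ratchet teeth stop it in this direction whenever the pawl is down.
- ram (a joint): Height of the pressing foot (steel disc, 64 mm across) above its start, rises 5.1 mm for each radian of the crank to 28 mm. At the start it stands 16 mm deep inside the mould's rim, so that the mould cannot be moved.
- mould_handle (a point): Grip point of the mould's black straight handle (16 mm wide, 14 mm high, along the mould's y axis), 143 mm out from the mould's middle and 53 mm above its underside, 75 mm above the worktop at the start; the handle ends 26 mm farther out. Its y axis points outward along the handle.
- mould: Round perforated steel cheese mould (84 mm across, 66 mm high, 0.55 kg), loose on the press's board under the foot. Origin: centre of its underside; its handle points along its +y, to the front of the press.
- drain_plate (a point): Middle of the round steel drain plate (100 mm across, let in flush) on the top of the board, 22 mm above the worktop, 155 mm in front of the crank axis.
- mug_1: Cream mug (80 mm across, 102 mm high) on the worktop to the left, bystander.
- honey_jar: Jar with a red lid (65 mm across, 100 mm high) on the worktop to the left, bystander.
- kitchen_timer: Red and white kitchen timer (62 mm across, 55 mm high) behind the press, bystander.

How it is judged:
By the outcome, as a careful person would: the job done as asked, in the order asked, and still so for the second after the job is handed in, with the robot touching nothing.
It also fails if it takes over 66 s, if anything falls off the work surface, if the arm or the gripper's body presses on something with over 40 N, if the wrist force passes 120 N, or if a joint passes its speed limit or range.

### The arm

A 7-joint arm with a two-finger parallel gripper is mounted at the origin on the work surface; the furniture and walls round the work are solid. World frame = base frame: x ahead of the robot, y to its left, z up, the work surface at z = 0. Lengths are in m, angles in rad, forces in N, time in s.
With the tool pointing down it reaches from about 0.425 to 0.875 m from the base axis. Payload 4.7 kg.
Tool frame: the origin (TCP) lies at the very end of the fingers, on their centre line; the grasp point (between the pads) lies 19 mm behind it; z points along the fingers, y is the direction in which the jaws open and shut (so a half turn about z gives the same grasp; the last joint's range is limited). The gripper opens to 87 mm and grips with 3 to 60 N. Pads are 19 mm wide; open, the fingers measure 117 mm over their backs; the gripper's body (75 mm by 190 mm) begins 51 mm behind the grasp point.
Start: joints at [-1.326, 0.321, -0.07, 1.45, 0.023, 1.371, -0.057], TCP at [0.149, 0.633, 0.223] pointing down, gripper open.
Joint ranges: [-2.86, 2.86], [-0.3, 2.09], [-1.38, 1.24], [0.06, 2.45], [-1.56, 4.7], [0.09, 2.05], [-2.69, 2.69]. Speed limits (rad/s): [2.57, 2.57, 3.14, 3.14, 3.14, 3.14, 3.14].

### API

Orientations are given as a rotation vector (axis times angle).
In Python, from bench import ctrl, get_image, camera_info gives the robot as it stands.
- The arm moves only by the tool carry_out, never from a script. Its argument "commands" is a list of rows, each an object of numbers: "tx", "ty", "tz": the shift along the tool's x, y, z in m; "rx", "ry", "rz": the turn, a rotation vector about the tool's x, y, z in rad; "jaw": the opening, from 0 (shut) to 1 (fully open). In form: [{"tx": .., "ty": .., "tz": .., "rx": .., "ry": .., "rz": .., "jaw": ..}, ...]. A call has 1 to 12 rows; each row is the pose to reach, as a shift and turn from the pose commanded when the call began, along the tool's axes at that moment; what a row does not reach only later rows make up. A row lasts 1/8 s, in which the tool goes at most 62.5 mm and 10.7 degrees, less where a joint would pass 70% of its speed; a pose out of reach is approached as far as the arm can. A call with a gripper value outside its range is refused whole. The fingers move at their own pace and stop on an object; "grip_force" is the grip in N (left out, the last holds). Time passes only in rows, so rows that repeat a pose let the fingers close. It gives the time, the measured TCP pose, the force and the opening at its end, in the units of the state.
- ctrl.get_state(): the state, without advancing time (a new reading comes with each control period).
- get_image(name): name is "side" or "top"; returns the picture (480x640x3 uint8, red, green, blue); there is no depth.
- camera_info(name): a dict with "intrinsics" (3x3 intrinsics, pixels), "R" (3x3) and "t" (3): a world point X has camera coordinates R X + t. Camera axes: x right, y down, z forward; pixel columns grow to the right and rows downward; lengths in m; the calibration is good to about 2 mm. A picture is of the moment at which its call begins. camera_info takes no time and is no camera call.
- ctrl.close_job(): hands the job in, once; it reports no verdict.
The state is a dict: "time": time; "joint_positions": joint angles; "qd": joint speeds; "joint_torque": joint torques, N m; "position": TCP position; "tool_rot": TCP orientation; "ft_force": force on the tool from outside, world axes, zero at the start; "torque": the same for the moment, N m; "grip_width": opening from 0.0 (shut) to 1.0 (fully open).
Only numpy, scipy, OpenCV 4.12 (cv2) and the standard library are available. Lean on these libraries where they do the work, as an engineer would, in place of code of your own. Each camera call takes 0.05 s, during which the arm holds its last target.

## Working session

There is one attempt and no reset: what is moved stays moved. The work goes in short steps, Python scripts to look and compute and a tool call to move; the robot and the scene stay as the last step left them, time stands still between calls to the robot, and variables do not carry over. Pictures are saved under pics/ and viewed, and the job is handed in when it is done.

Besides the shell and the picture viewer there is one more tool, called after "Emit:" as name(argument=value, ...) on one line, values as JSON. carry_out: Moves the arm, as the interface text tells. Its arguments: {"type":"object","properties":{"commands":{"type":"array"},"grip_force":{"type":"number"}},"required":["commands"]}

```bash
mkdir -p pics; ls; python3 - <<'E'
from bench import ctrl,get_image,camera_info
import cv2,numpy as np
np.set_printoptions(precision=4,suppress=True)
for n in("side","top"):
    cv2.imwrite(f"pics/{n}0.png",get_image(n)[:,:,::-1]); c=camera_info(n)
    R=np.array(c["R"]);print(n,c, -R.T@np.array(c["t"]))
print(ctrl.get_state())
E
```

```text
pics
side {'intrinsics': array([[556.1226,   0.    , 316.6209],
       [  0.    , 556.1226, 240.1148],
       [  0.    ,   0.    ,   1.    ]]), 'R': array([[-0.9905, -0.1353,  0.0251],
       [-0.0835,  0.4453, -0.8915],
       [ 0.1094, -0.8851, -0.4524]]), 't': array([0.565 , 0.1131, 1.3894])} [0.417  1.2559 0.7151]
top {'intrinsics': array([[602.4253,   0.    , 317.8464],
       [  0.    , 602.4253, 238.5324],
       [  0.    ,   0.    ,   1.    ]]), 'R': array([[-0.2081, -0.978 ,  0.016 ],
       [-0.7847,  0.1572, -0.5996],
       [ 0.5839, -0.1374, -0.8001]]), 't': array([0.2578, 0.507 , 1.4944])} [-0.4211  0.3777  1.4955]
{'time': 0.1, 'joint_positions': array([-1.3259,  0.3217, -0.0701,  1.4516,  0.0226,  1.3708, -0.0569]), 'qd': array([ 0.0005, -0.0029,  0.0004, -0.0019,  0.0001, -0.0006,  0.0009]), 'joint_torque': array([  0.0004, -49.2569,  -0.4054, -31.3398,  -0.0643,   0.0394,
         0.0001]), 'position': array([0.1486, 0.6323, 0.2216]), 'tool_rot': array([-0.3617, -3.1206,  0.0027]), 'ft_force': array([ 0.1236, -0.2678,  0.4031]), 'torque': array([ 0.015 , -0.0084, -0.0416]), 'grip_width': 0.9980230885563136}
```

View pics/side0.png

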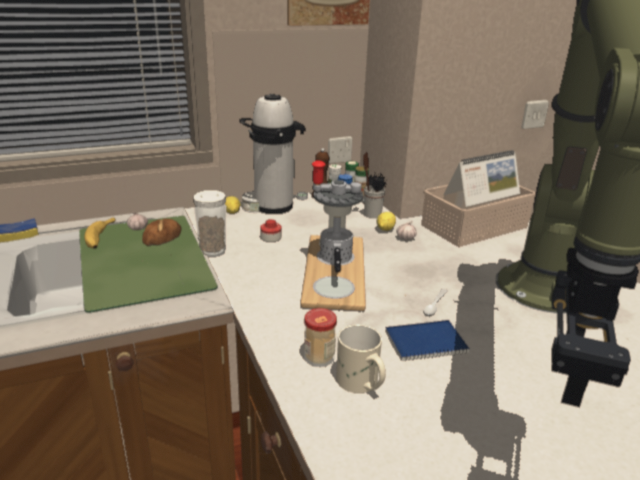

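View pics/top0.png

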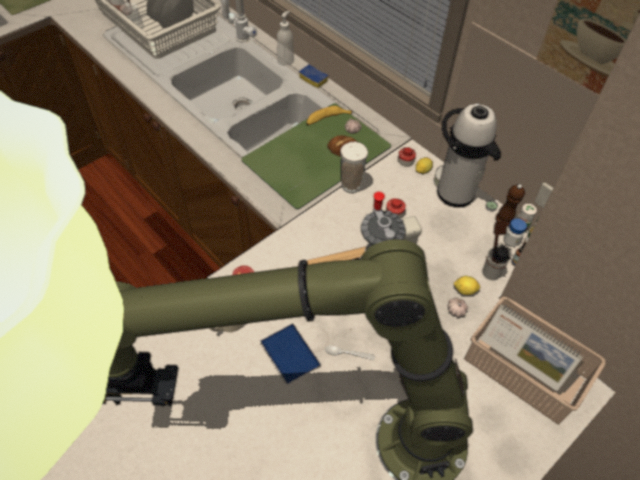

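```bash
python3 - <<'E'
import cv2,numpy as np
s=cv2.imread("pics/side0.png")[140:320,260:420]; t=cv2.imread("pics/top0.png")[170:290,320:460]
cv2.imwrite("pics/s0z.png",cv2.resize(s,None,fx=3.3,fy=3.3,interpolation=cv2.INTER_CUBIC))
cv2.imwrite("pics/t0z.png",cv2.resize(t,None,fx=5,fy=5,interpolation=cv2.INTER_CUBIC))
E
```

```text
(no output)
```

View pics/s0z.png

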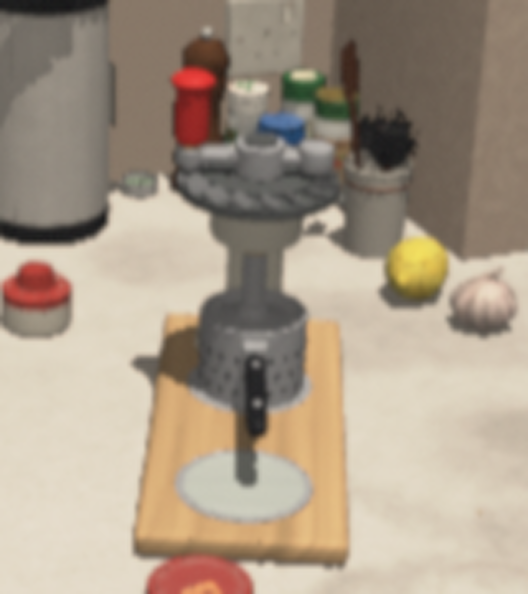

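View pics/t0z.png

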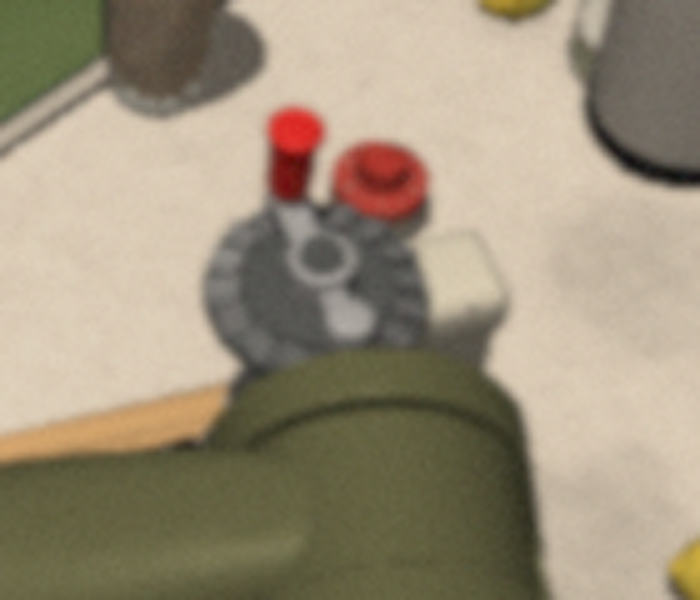

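```bash
cat > h.py <<'E'
import numpy as np,cv2
from bench import ctrl,get_image,camera_info
np.set_printoptions(precision=4,suppress=True)
C={n:camera_info(n) for n in("side","top")}
def ray(n,p):
    c=C[n];R=np.array(c["R"]);d=R.T@np.linalg.inv(c["intrinsics"])@np.array([p[0],p[1],1.]);return -R.T@np.array(c["t"]),d/np.linalg.norm(d)
def plane(n,p,z):
    o,d=ray(n,p);return o+d*(z-o[2])/d[2]
def tri(ps,pt):
    o1,d1=ray("side",ps);o2,d2=ray("top",pt)
    s=np.linalg.lstsq(np.c_[d1,-d2],o2-o1,rcond=None)[0]
    a,b=o1+s[0]*d1,o2+s[1]*d2;return (a+b)/2,np.linalg.norm(a-b)
def proj(n,X):
    c=C[n];q=c["intrinsics"]@(np.array(c["R"])@X+c["t"]);return q[:2]/q[2]
def red(im,box,hi=1):
    x0,y0,x1,y1=box
    h=cv2.cvtColor(im[y0:y1,x0:x1],cv2.COLOR_BGR2HSV)
    m=((h[...,0]<6)|(h[...,0]>174))&(h[...,1]>180)&(h[...,2]>70)
    return m
E
python3 - <<'E'
from h import *
s=cv2.imread("pics/side0.png");t=cv2.imread("pics/top0.png")
for n,im,b in(("side",s,(305,150,330,190)),("top",t,(370,185,387,215))):
    m=red(im,b);ys,xs=np.nonzero(m);print(n,xs.min()+b[0],xs.max()+b[0],ys.min()+b[1],ys.max()+b[1],xs.mean()+b[0],ys.mean()+b[1])
    p=(xs.mean()+b[0],ys.mean()+b[1])
    for y in range(b[1],b[3]):
        r=np.nonzero(m[y-b[1]])[0]
        if len(r):print(y,r.min()+b[0],r.max()+b[0],end='; ')
    print()
# board corners
P=lambda x,y:(260+x/3.3-.3,140+y/3.3-.3)
for q in((137,545),(346,548),(338,322),(167,318)):print('corner',plane("side",P(*q),.022))
# plate
h=cv2.cvtColor(s,cv2.COLOR_BGR2HSV);m=((h[...,1]<45)&(h[...,2]>110)).astype(np.uint8);m[:,:308]=0;m[:,362:]=0;m[:270]=0;m[300:]=0
for c in cv2.findContours(m,0,2)[0]:
    if cv2.contourArea(c)>100:
        e=cv2.fitEllipse(c);print('plate',e,plane("side",e[0],.022))
print('hub top', plane("top",(320+322/5,170+254/5),.232),plane("side",P(262,142),.232))
print('cap', tri((318.8,163.6),(379.2,195.9)),plane("side",(318.8,163.6),.278),plane("top",(379.2,195.9),.278))
print('mugs side')
E
```

```text
side 313 324 160 182 318.2878048780488 170.86829268292684
160 317 319; 161 316 322; 162 314 324; 163 313 324; 164 313 324; 165 313 324; 166 314 323; 167 315 323; 168 315 322; 169 315 322; 170 315 322; 171 314 322; 172 314 322; 173 314 322; 174 314 322; 175 314 322; 176 314 322; 177 314 322; 178 314 322; 179 314 322; 180 314 322; 181 314 322; 182 315 320; 
top 375 383 193 208 378.09708737864077 199.64077669902912
193 376 381; 194 375 382; 195 375 383; 196 375 383; 197 375 382; 198 375 382; 199 375 381; 200 376 381; 201 376 380; 202 375 380; 203 375 380; 204 375 380; 205 375 379; 206 375 379; 207 375 379; 208 376 379; 
corner [0.5753 0.2233 0.022 ]
corner [0.4348 0.2024 0.022 ]
corner [ 0.4618 -0.1412  0.022 ]
corner [ 0.6054 -0.1218  0.022 ]
plate ((333.39385986328125, 286.9846496582031), (20.20085334777832, 40.25460433959961), 92.80437469482422) [0.5125 0.1352 0.022 ]
hub top [ 0.5241 -0.027   0.232 ] [ 0.5219 -0.0032  0.232 ]
cap (array([ 0.5768, -0.0231,  0.2716]), np.float64(0.004697760096739948)) [0.5722 0.0001 0.278 ] [ 0.5746 -0.0218  0.278 ]
mugs side
```

```bash
python3 - <<'E'
from h import *
s=cv2.imread("pics/side0.png");t=cv2.imread("pics/top0.png")
ims={"side":s,"top":t}
ax=np.array([.5237,-.022]);d=np.array([-.083,.9966]);e=np.array([d[1],-d[0]])
def W(x,y,z):return np.array([*(ax+x*e+y*d),z])
th=np.linspace(0,2*np.pi,60)
big={}
for n,im in ims.items():
    x0,y0,w,h=(270,150,120,170) if n=="side" else (330,180,140,110)
    f=3.5 if n=="side" else 5
    b=cv2.resize(im[y0:y0+h,x0:x0+w],None,fx=f,fy=f,interpolation=cv2.INTER_CUBIC)
    def pl(pts,col):
        q=np.array([((proj(n,p)-[x0,y0]+.5)*f) for p in pts]);cv2.polylines(b,[q.round().astype(int)],False,col,1)
    pl([W(*p,.022) for p in((-.075,-.125),(.075,-.125),(.075,.225),(-.075,.225),(-.075,-.125))],(255,0,0))
    pl([W(.05*np.cos(a),.155+.05*np.sin(a),.022) for a in th],(0,255,0))
    pl([W(.062*np.cos(a),.062*np.sin(a),.204) for a in th],(255,255,0))
    pl([W(.042*np.cos(a),.042*np.sin(a),.088) for a in th],(255,0,255))
    cv2.imwrite(f"pics/ov_{n}.png",b)
print(proj("top",np.array([0,0,0])),proj("side",np.array([0,0,0.])),proj("side",np.array([.1486,.6323,.2216])))
E
```

```text
[421.7814 442.9192] [542.7665 285.3762] [568.5367 377.8429]
```

View pics/ov_side.png

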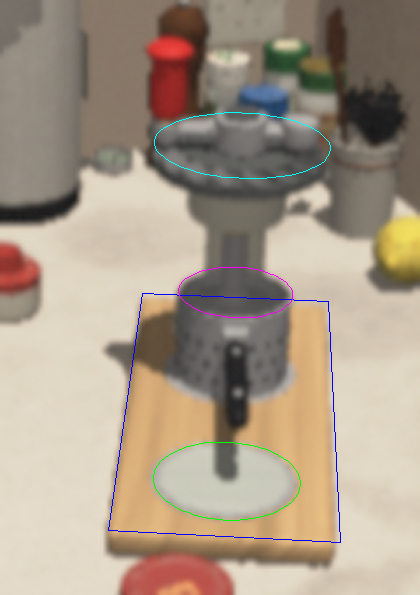

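View pics/ov_top.png

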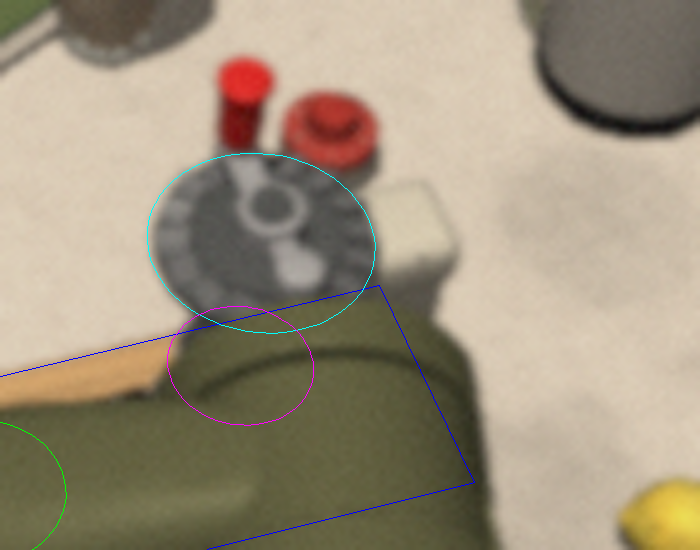

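```bash
python3 - <<'E'
from h import *
from scipy.spatial.transform import Rotation as R
st=ctrl.get_state();r=R.from_rotvec(st["tool_rot"]).as_matrix();print(r)
p=np.array(st["position"])
for y in(.0435,.0585,-.0435,-.0585):
  print(y,[proj("side",p+r@np.array([x,y,0])) for x in(-.0095,.0095)],proj("top",p+r@np.array([0,y,0])))
s=cv2.imread("pics/side0.png")[220:430,530:640]
cv2.imwrite("pics/g0.png",cv2.resize(s,None,fx=4,fy=2.8*4/2.8,interpolation=cv2.INTER_CUBIC)[-600:])
t=cv2.imread("pics/top0.png")[330:430,80:200]
cv2.imwrite("pics/gt0.png",cv2.resize(t,None,fx=5,fy=5,interpolation=cv2.INTER_CUBIC))
E
```

```text
[[-0.9735  0.2287 -0.0003]
 [ 0.2287  0.9735 -0.0017]
 [-0.0001 -0.0017 -1.    ]]
0.0435 [array([561.2305, 397.0575]), array([577.2195, 401.1013])] [120.5325 401.261 ]
0.0585 [array([561.3416, 404.8265]), array([577.6204, 409.0091])] [113.6765 401.0843]
-0.0435 [array([560.6562, 356.8898]), array([575.1489, 360.2538])] [160.3009 402.2864]
-0.0585 [array([560.5677, 350.7046]), array([574.8303, 353.9694])] [167.1581 402.4632]
```

View pics/g0.png

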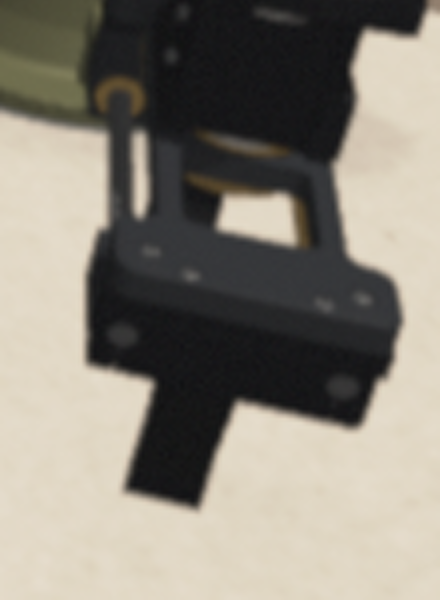

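View pics/gt0.png

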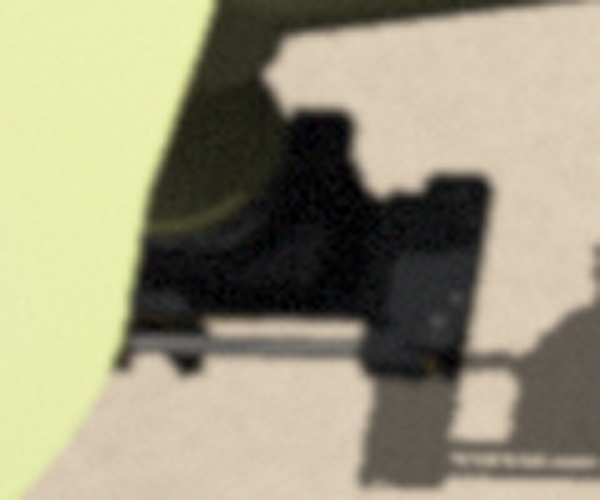

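Emit:
carry_out(commands=[{"tz":-0.055},{"tz":-0.11},{"tx":-0.05,"ty":-0.048,"tz":-0.115},{"tx":-0.09,"ty":-0.086,"tz":-0.115},{"tx":-0.13,"ty":-0.124,"tz":-0.115},{"tx":-0.17,"ty":-0.162,"tz":-0.115},{"tx":-0.21,"ty":-0.2,"tz":-0.115},{"tx":-0.25,"ty":-0.238,"tz":-0.115},{"tx":-0.29,"ty":-0.276,"tz":-0.115},{"tx":-0.33,"ty":-0.314,"tz":-0.115},{"tx":-0.37,"ty":-0.352,"tz":-0.115},{"tx":-0.41,"ty":-0.39,"tz":-0.115}])

```text
invalid input
```

Emit:
carry_out(commands=[{"tx":0,"ty":0,"tz":-0.055,"rx":0,"ry":0,"rz":0,"jaw":1},{"tx":0,"ty":0,"tz":-0.11,"rx":0,"ry":0,"rz":0,"jaw":1},{"tx":-0.05,"ty":-0.048,"tz":-0.115,"rx":0,"ry":0,"rz":0,"jaw":1},{"tx":-0.09,"ty":-0.086,"tz":-0.115,"rx":0,"ry":0,"rz":0,"jaw":1},{"tx":-0.13,"ty":-0.124,"tz":-0.115,"rx":0,"ry":0,"rz":0,"jaw":1},{"tx":-0.17,"ty":-0.162,"tz":-0.115,"rx":0,"ry":0,"rz":0,"jaw":1},{"tx":-0.21,"ty":-0.2,"tz":-0.115,"rx":0,"ry":0,"rz":0,"jaw":1},{"tx":-0.25,"ty":-0.238,"tz":-0.115,"rx":0,"ry":0,"rz":0,"jaw":1},{"tx":-0.29,"ty":-0.276,"tz":-0.115,"rx":0,"ry":0,"rz":0,"jaw":1},{"tx":-0.33,"ty":-0.314,"tz":-0.115,"rx":0,"ry":0,"rz":0,"jaw":1},{"tx":-0.37,"ty":-0.352,"tz":-0.115,"rx":0,"ry":0,"rz":0,"jaw":1},{"tx":-0.41,"ty":-0.39,"tz":-0.115,"rx":0,"ry":0,"rz":0,"jaw":1}])

```text
time: 1.6
position: [0.4592, 0.1576, 0.3373]
tool_rot: [-0.362, -3.121, -0.0]
ft_force: [0.6, -0.0, 0.9]
grip_width: 1.002
```

Emit:
carry_out(commands=[{"tx":-0.04,"ty":-0.038,"tz":0,"rx":0,"ry":0,"rz":0,"jaw":1},{"tx":-0.08,"ty":-0.076,"tz":0,"rx":0,"ry":0,"rz":0,"jaw":1},{"tx":-0.12,"ty":-0.114,"tz":0,"rx":0,"ry":0,"rz":0,"jaw":1},{"tx":-0.15,"ty":-0.143,"tz":0,"rx":0,"ry":0,"rz":0,"jaw":1},{"tx":-0.154,"ty":-0.147,"tz":0,"rx":0,"ry":0,"rz":0,"jaw":1},{"tx":-0.154,"ty":-0.147,"tz":0,"rx":0,"ry":0,"rz":0,"jaw":1}])

```text
time: 2.35
position: [0.5746, -0.0184, 0.3371]
tool_rot: [-0.362, -3.12, -0.0]
ft_force: [0.2, 0.2, 0.1]
grip_width: 1.003
```

```bash
python3 - <<'E'
from h import *
s=get_image("side")[:,:,::-1];t=get_image("top")[:,:,::-1]
cv2.imwrite("pics/side1.png",s);cv2.imwrite("pics/top1.png",t)
print(ctrl.get_state())
cv2.imwrite("pics/s1z.png",cv2.resize(s[80:320,250:430],None,fx=2.5,fy=2.5,interpolation=cv2.INTER_CUBIC))
cv2.imwrite("pics/t1z.png",cv2.resize(t[100:260,300:480],None,fx=3.5,fy=3.5,interpolation=cv2.INTER_CUBIC))
E
```

```text
{'time': 2.45, 'joint_positions': array([-0.5889,  0.1406,  0.651 ,  1.4734, -0.0861,  1.5568,  1.4012]), 'qd': array([-0.0056, -0.006 , -0.0012,  0.001 ,  0.0012, -0.0006,  0.0027]), 'joint_torque': array([  0.6524, -32.5926,   3.3092, -31.7501,   0.1005,   0.073 ,
        -0.0015]), 'position': array([ 0.5745, -0.0171,  0.3374]), 'tool_rot': array([-0.3576, -3.1204, -0.0016]), 'ft_force': array([ 0.3443,  0.5295, -0.0913]), 'torque': array([-0.003 ,  0.0167, -0.0506]), 'grip_width': 0.9991010768469221}
```

View pics/s1z.png

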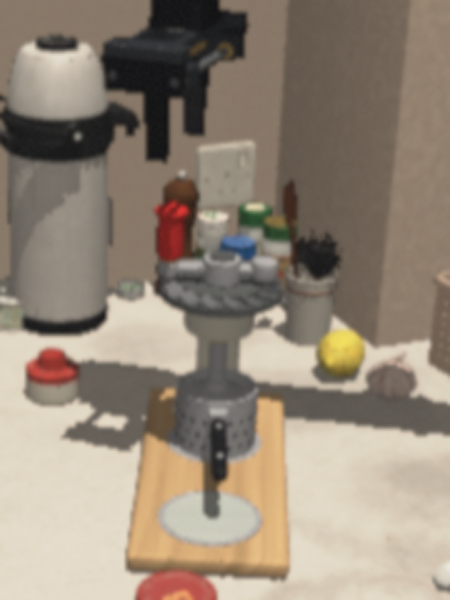

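View pics/top1.png

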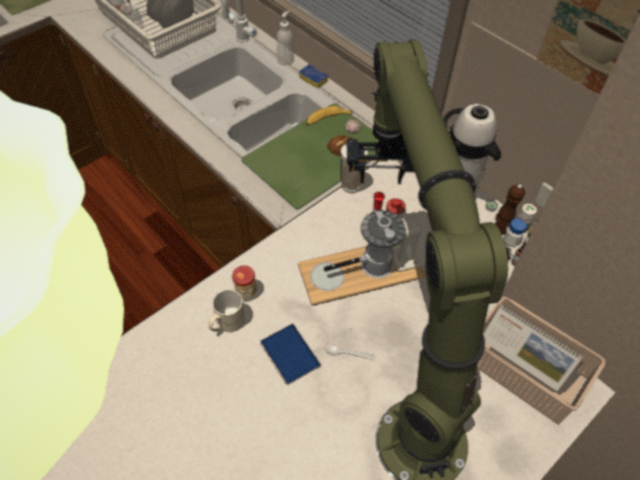

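```bash
python3 - <<'E'
from h import *
from scipy.spatial.transform import Rotation as R
t=cv2.imread("pics/top1.png")
cv2.imwrite("pics/t1a.png",cv2.resize(t[130:230,320:440],None,fx=6,fy=6,interpolation=cv2.INTER_CUBIC))
cv2.imwrite("pics/t1b.png",cv2.resize(t[190:310,290:430],None,fx=5,fy=5,interpolation=cv2.INTER_CUBIC))
p=np.array([.5745,-.0171,.3374]);r=R.from_rotvec([-.36,-3.12,-.001]).as_matrix()
for y in(.0435,.0585,-.0435,-.0585):
  print(y,proj("side",p+r@[0,y,0]),proj("top",p+r@[0,y,0]))
print(proj("top",p),proj("side",p))
E
```

```text
0.0435 [312.8038 142.1229] [362.9235 180.712 ]
0.0585 [310.4112 143.88  ] [357.1414 180.5611]
-0.0435 [325.8039 132.5759] [396.4569 181.5873]
-0.0585 [327.9049 131.033 ] [402.2381 181.7382]
[379.6907 181.1496] [319.4839 137.2172]
```

View pics/t1a.png

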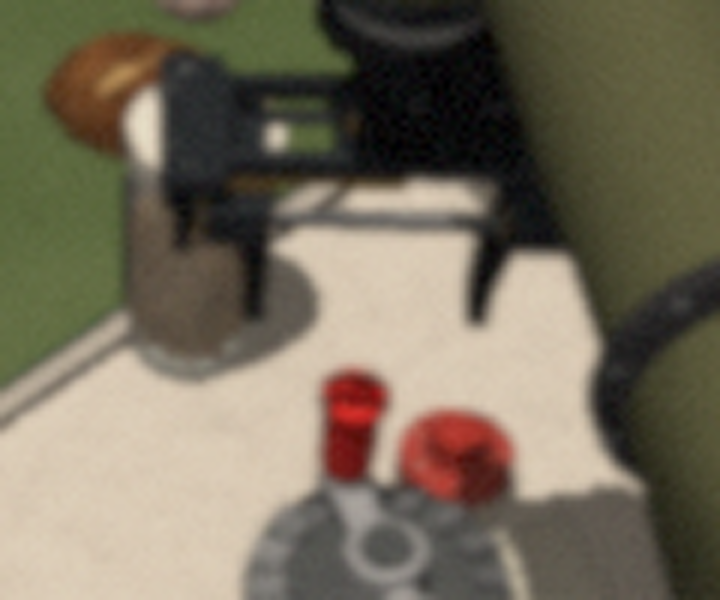

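View pics/t1b.png

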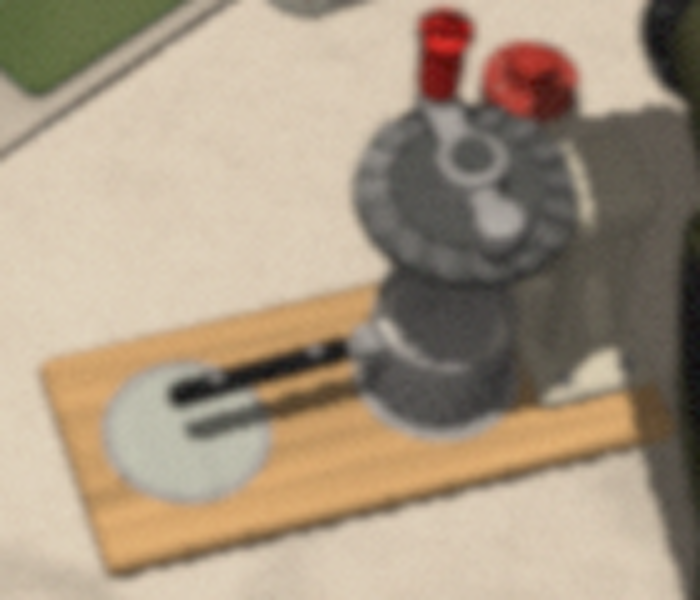

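```bash
python3 - <<'E'
from h import *
for z in(.278,.267,.224):print(z,proj("side",np.array([.574,-.019,z])),proj("top",np.array([.574,-.019,z])))
t=cv2.imread("pics/top1.png");h=cv2.cvtColor(t,cv2.COLOR_BGR2HSV)
P=lambda x,y:(290+x/5-.4,190+y/5-.4)
for q in((42,368),(110,574),(668,437)):print('corner',plane("top",P(*q),.022))
print('plate',plane("top",P(188,431),.022))
for q in((188,392),(345,352)):print('handle',plane("top",P(*q),.082))
print('handle end low',plane("top",P(175,395),.075))
print('crown c',plane("top",P(466,190),.204),'hub',plane("top",P(472,157),.232),'cw',plane("top",P(500,218),.225),'knobbase',plane("top",P(437,100),.224))
print('cap',plane("top",P(446,33),.278))
b=(370,185,387,215);m=red(t,b)
for y in range(b[1],b[3]):
        r=np.nonzero(m[y-b[1]])[0]
        if len(r):print(y,r.min()+b[0],r.max()+b[0],end='; ')
E
```

```text
0.278 [319.1161 160.9901] [378.2443 196.2079]
0.267 [318.9928 165.3269] [377.8503 198.8932]
0.224 [318.5194 181.9772] [376.3504 209.1158]
corner [0.5765 0.2015 0.022 ]
corner [0.4303 0.1905 0.022 ]
corner [ 0.4561 -0.1484  0.022 ]
plate [0.5158 0.1263 0.022 ]
handle [0.5034 0.1308 0.082 ]
handle [0.5126 0.0367 0.082 ]
handle end low [0.5074 0.1372 0.075 ]
crown c [ 0.5231 -0.0252  0.204 ] hub [ 0.5237 -0.0257  0.232 ] cw [ 0.486  -0.0313  0.225 ] knobbase [ 0.572  -0.0203  0.224 ]
cap [ 0.5737 -0.0205  0.278 ]
193 377 379; 194 375 382; 195 375 382; 196 375 382; 197 375 382; 198 375 382; 199 375 381; 200 376 381; 201 375 381; 202 375 380; 203 375 380; 204 375 380; 205 375 379; 206 375 379; 207 375 379; 208 376 379;
```

Emit:
carry_out(commands=[{"tx":0,"ty":-0.002,"tz":0.03,"rx":0,"ry":0,"rz":0,"jaw":1},{"tx":0,"ty":-0.002,"tz":0.06,"rx":0,"ry":0,"rz":0,"jaw":1},{"tx":0,"ty":-0.002,"tz":0.085,"rx":0,"ry":0,"rz":0,"jaw":1},{"tx":0,"ty":-0.002,"tz":0.1,"rx":0,"ry":0,"rz":0,"jaw":1},{"tx":0,"ty":-0.002,"tz":0.1,"rx":0,"ry":0,"rz":0,"jaw":1}])

```text
time: 3.08
position: [0.5738, -0.0199, 0.2369]
tool_rot: [-0.359, -3.119, -0.0]
ft_force: [-0.9, -0.8, -0.2]
grip_width: 1.003
```

```bash
python3 - <<'E'
from h import *
s=get_image("side")[:,:,::-1];t=get_image("top")[:,:,::-1]
st=ctrl.get_state();print(st["position"],st["ft_force"])
a=cv2.resize(s[110:220,260:400],None,fx=4,fy=4,interpolation=cv2.INTER_CUBIC);b=cv2.resize(t[150:250,330:430],None,fx=4.4,fy=4.4,interpolation=cv2.INTER_CUBIC)
cv2.imwrite("pics/s2.png",a);cv2.imwrite("pics/t2.png",b)
E
```

```text
[ 0.5749 -0.0205  0.2386] [ 0.3585 -0.2403  0.4833]
```

View pics/s2.png

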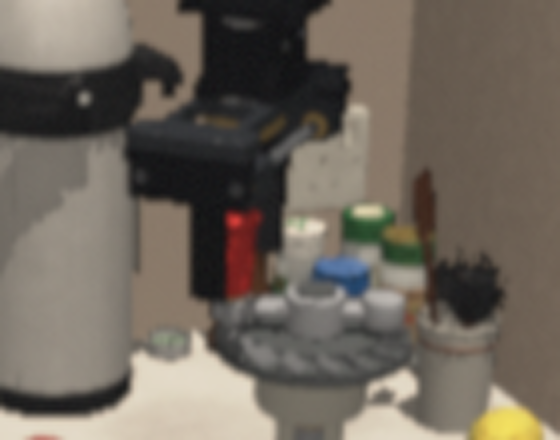

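View pics/t2.png

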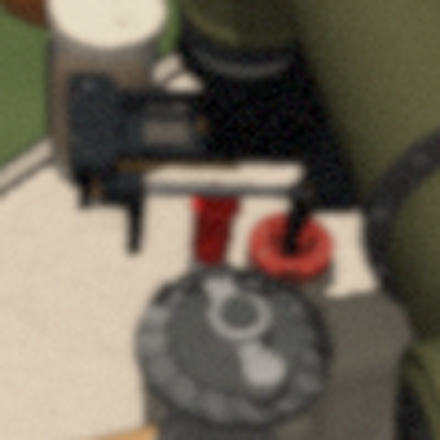

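Emit:
carry_out(commands=[{"tx":0,"ty":0,"tz":0,"rx":0,"ry":0,"rz":0,"jaw":0.0},{"tx":0,"ty":0,"tz":0,"rx":0,"ry":0,"rz":0,"jaw":0.0},{"tx":0,"ty":0,"tz":0,"rx":0,"ry":0,"rz":0,"jaw":0.0},{"tx":0,"ty":0,"tz":0,"rx":0,"ry":0,"rz":0,"jaw":0.0},{"tx":0,"ty":0,"tz":0,"rx":0,"ry":0,"rz":0,"jaw":0.0},{"tx":0,"ty":0,"tz":0,"rx":0,"ry":0,"rz":0,"jaw":0.0}], grip_force=45)

```text
time: 3.92
position: [0.5745, -0.021, 0.2375]
tool_rot: [-0.362, -3.121, -0.0]
ft_force: [-1.1, 0.5, -0.2]
grip_width: 0.405
```

Emit:
carry_out(commands=[{"tx":0,"ty":0,"tz":0,"rx":0,"ry":0,"rz":0,"jaw":0.0},{"tx":0,"ty":0,"tz":0,"rx":0,"ry":0,"rz":0,"jaw":0.0},{"tx":0,"ty":0,"tz":0,"rx":0,"ry":0,"rz":0,"jaw":0.0}], grip_force=45)

```text
time: 4.3
position: [0.5745, -0.0206, 0.2375]
tool_rot: [0.361, 3.121, 0.001]
ft_force: [0.2, 1.7, -0.6]
grip_width: 0.335
```

Emit:
carry_out(commands=[{"tx":0,"ty":0,"tz":0,"rx":0,"ry":0,"rz":0,"jaw":0.0},{"tx":0,"ty":0,"tz":0,"rx":0,"ry":0,"rz":0,"jaw":0.0},{"tx":0,"ty":0,"tz":0,"rx":0,"ry":0,"rz":0,"jaw":0.0}], grip_force=45)

```text
time: 4.68
position: [0.5745, -0.0207, 0.2375]
tool_rot: [0.361, 3.121, 0.001]
ft_force: [-0.4, 1.5, -0.8]
grip_width: 0.333
```

Emit:
carry_out(commands=[{"tx":0,"ty":0,"tz":-0.003,"rx":0,"ry":0,"rz":0,"jaw":0.0},{"tx":0,"ty":0,"tz":-0.006,"rx":0,"ry":0,"rz":0,"jaw":0.0},{"tx":0,"ty":0,"tz":-0.0085,"rx":0,"ry":0,"rz":0,"jaw":0.0},{"tx":0,"ty":0,"tz":-0.0085,"rx":0,"ry":0,"rz":0,"jaw":0.0}], grip_force=45)

```text
time: 5.18
position: [0.5739, -0.0172, 0.2453]
tool_rot: [-0.357, -3.119, -0.006]
ft_force: [0.5, 7.1, -7.3]
grip_width: 0.333
```

```bash
cat > arc.py <<'E'
import sys
from h import *
phi0=float(sys.argv[1]);a=float(sys.argv[2]);step=float(sys.argv[3]);n=int(sys.argv[4])
ax=np.array([-.9735,.2287]);ay=np.array([.2287,.9735]);r=.052
f=lambda t:r*np.array([np.cos(phi0+t),np.sin(phi0+t)])
for i in range(1,n+1):
    d=f(a+i*step)-f(a);print("%d th=%.3f tx=%.4f ty=%.4f"%(i,a+i*step,d@ax,d@ay))
E
python3 arc.py 0.1 0 .085 8
```

```text
1 th=0.085 tx=0.0016 ty=0.0041
2 th=0.170 tx=0.0036 ty=0.0081
3 th=0.255 tx=0.0058 ty=0.0119
4 th=0.340 tx=0.0084 ty=0.0154
5 th=0.425 tx=0.0113 ty=0.0188
6 th=0.510 tx=0.0145 ty=0.0219
7 th=0.595 tx=0.0179 ty=0.0247
8 th=0.680 tx=0.0216 ty=0.0272
```

Emit:
carry_out(commands=[{"tx":0.0,"ty":0.0,"tz":-0.0012,"rx":0,"ry":0,"rz":0,"jaw":0.0},{"tx":0.0016,"ty":0.0041,"tz":-0.0012,"rx":0,"ry":0,"rz":0,"jaw":0.0},{"tx":0.0036,"ty":0.0081,"tz":-0.0012,"rx":0,"ry":0,"rz":0,"jaw":0.0},{"tx":0.0058,"ty":0.0119,"tz":-0.0012,"rx":0,"ry":0,"rz":0,"jaw":0.0},{"tx":0.0084,"ty":0.0154,"tz":-0.0012,"rx":0,"ry":0,"rz":0,"jaw":0.0},{"tx":0.0113,"ty":0.0188,"tz":-0.0012,"rx":0,"ry":0,"rz":0,"jaw":0.0}], grip_force=45)

```text
time: 5.92
position: [0.5661, 0.0031, 0.246]
tool_rot: [-0.357, -3.116, -0.004]
ft_force: [-1.0, 6.5, -8.6]
grip_width: 0.334
```

```bash
python3 - <<'E'
from h import *
st=ctrl.get_state();print(st["position"],st["ft_force"],st["time"])
E
python3 arc.py 0.1 .425 .085 12
```

```text
[0.5661 0.0031 0.246 ] [-1.0453  6.5423 -8.6452] 5.925
1 th=0.510 tx=0.0032 ty=0.0031
2 th=0.595 tx=0.0066 ty=0.0059
3 th=0.680 tx=0.0102 ty=0.0084
4 th=0.765 tx=0.0141 ty=0.0106
5 th=0.850 tx=0.0181 ty=0.0124
6 th=0.935 tx=0.0222 ty=0.0139
7 th=1.020 tx=0.0265 ty=0.0151
8 th=1.105 tx=0.0308 ty=0.0159
9 th=1.190 tx=0.0352 ty=0.0163
10 th=1.275 tx=0.0397 ty=0.0163
11 th=1.360 tx=0.0441 ty=0.0160
12 th=1.445 tx=0.0484 ty=0.0152
```

Emit:
carry_out(commands=[{"tx":0.0032,"ty":0.0031,"tz":0,"rx":0,"ry":0,"rz":0,"jaw":0.0},{"tx":0.0066,"ty":0.0059,"tz":0,"rx":0,"ry":0,"rz":0,"jaw":0.0},{"tx":0.0102,"ty":0.0084,"tz":0,"rx":0,"ry":0,"rz":0,"jaw":0.0},{"tx":0.0141,"ty":0.0106,"tz":0,"rx":0,"ry":0,"rz":0,"jaw":0.0},{"tx":0.0181,"ty":0.0124,"tz":0,"rx":0,"ry":0,"rz":0,"jaw":0.0},{"tx":0.0222,"ty":0.0139,"tz":0,"rx":0,"ry":0,"rz":0,"jaw":0.0},{"tx":0.0265,"ty":0.0151,"tz":0,"rx":0,"ry":0,"rz":0,"jaw":0.0},{"tx":0.0308,"ty":0.0159,"tz":0,"rx":0,"ry":0,"rz":0,"jaw":0.0},{"tx":0.0352,"ty":0.0163,"tz":0,"rx":0,"ry":0,"rz":0,"jaw":0.0},{"tx":0.0397,"ty":0.0163,"tz":0,"rx":0,"ry":0,"rz":0,"jaw":0.0}], grip_force=45)

```text
time: 7.18
position: [0.5293, 0.0259, 0.2455]
tool_rot: [-0.359, -3.113, 0.0]
ft_force: [-4.7, 4.0, -7.5]
grip_width: 0.336
```

```bash

python3 arc.py 0.1 1.275 .085 12
```

```text
1 th=1.360 tx=0.0044 ty=-0.0003
2 th=1.445 tx=0.0088 ty=-0.0011
3 th=1.530 tx=0.0131 ty=-0.0021
4 th=1.615 tx=0.0172 ty=-0.0036
5 th=1.700 tx=0.0213 ty=-0.0054
6 th=1.785 tx=0.0251 ty=-0.0075
7 th=1.870 tx=0.0288 ty=-0.0099
8 th=1.955 tx=0.0323 ty=-0.0127
9 th=2.040 tx=0.0355 ty=-0.0157
10 th=2.125 tx=0.0384 ty=-0.0190
11 th=2.210 tx=0.0411 ty=-0.0226
12 th=2.295 tx=0.0434 ty=-0.0263
```

Emit:
carry_out(commands=[{"tx":0.0044,"ty":-0.0003,"tz":-0.0004,"rx":0,"ry":0,"rz":0,"jaw":0.0},{"tx":0.0088,"ty":-0.0011,"tz":-0.0007,"rx":0,"ry":0,"rz":0,"jaw":0.0},{"tx":0.0131,"ty":-0.0021,"tz":-0.0007,"rx":0,"ry":0,"rz":0,"jaw":0.0},{"tx":0.0172,"ty":-0.0036,"tz":-0.0007,"rx":0,"ry":0,"rz":0,"jaw":0.0},{"tx":0.0213,"ty":-0.0054,"tz":-0.0007,"rx":0,"ry":0,"rz":0,"jaw":0.0},{"tx":0.0251,"ty":-0.0075,"tz":-0.0007,"rx":0,"ry":0,"rz":0,"jaw":0.0},{"tx":0.0288,"ty":-0.0099,"tz":-0.0007,"rx":0,"ry":0,"rz":0,"jaw":0.0},{"tx":0.0323,"ty":-0.0127,"tz":-0.0007,"rx":0,"ry":0,"rz":0,"jaw":0.0},{"tx":0.0355,"ty":-0.0157,"tz":-0.0007,"rx":0,"ry":0,"rz":0,"jaw":0.0},{"tx":0.0384,"ty":-0.019,"tz":-0.0007,"rx":0,"ry":0,"rz":0,"jaw":0.0},{"tx":0.0411,"ty":-0.0226,"tz":-0.0007,"rx":0,"ry":0,"rz":0,"jaw":0.0},{"tx":0.0434,"ty":-0.0263,"tz":-0.0007,"rx":0,"ry":0,"rz":0,"jaw":0.0}], grip_force=45)

```text
time: 8.68
position: [0.4813, 0.0057, 0.2461]
tool_rot: [-0.365, -3.113, 0.008]
ft_force: [-4.6, -4.2, -6.7]
grip_width: 0.337
```

```bash

python3 arc.py 0.1 2.295 .085 12
```

```text
1 th=2.380 tx=0.0020 ty=-0.0039
2 th=2.465 tx=0.0037 ty=-0.0080
3 th=2.550 tx=0.0050 ty=-0.0122
4 th=2.635 tx=0.0060 ty=-0.0166
5 th=2.720 tx=0.0066 ty=-0.0209
6 th=2.805 tx=0.0068 ty=-0.0253
7 th=2.890 tx=0.0066 ty=-0.0298
8 th=2.975 tx=0.0061 ty=-0.0341
9 th=3.060 tx=0.0052 ty=-0.0385
10 th=3.145 tx=0.0039 ty=-0.0427
11 th=3.230 tx=0.0023 ty=-0.0468
12 th=3.315 tx=0.0003 ty=-0.0508
```

Emit:
carry_out(commands=[{"tx":0.002,"ty":-0.0039,"tz":-0.0003,"rx":0,"ry":0,"rz":0,"jaw":0.0},{"tx":0.0037,"ty":-0.008,"tz":-0.0006,"rx":0,"ry":0,"rz":0,"jaw":0.0},{"tx":0.005,"ty":-0.0122,"tz":-0.0006,"rx":0,"ry":0,"rz":0,"jaw":0.0},{"tx":0.006,"ty":-0.0166,"tz":-0.0006,"rx":0,"ry":0,"rz":0,"jaw":0.0},{"tx":0.0066,"ty":-0.0209,"tz":-0.0006,"rx":0,"ry":0,"rz":0,"jaw":0.0},{"tx":0.0068,"ty":-0.0253,"tz":-0.0006,"rx":0,"ry":0,"rz":0,"jaw":0.0},{"tx":0.0066,"ty":-0.0298,"tz":-0.0006,"rx":0,"ry":0,"rz":0,"jaw":0.0},{"tx":0.0061,"ty":-0.0341,"tz":-0.0006,"rx":0,"ry":0,"rz":0,"jaw":0.0},{"tx":0.0052,"ty":-0.0385,"tz":-0.0006,"rx":0,"ry":0,"rz":0,"jaw":0.0},{"tx":0.0039,"ty":-0.0427,"tz":-0.0006,"rx":0,"ry":0,"rz":0,"jaw":0.0},{"tx":0.0023,"ty":-0.0468,"tz":-0.0006,"rx":0,"ry":0,"rz":0,"jaw":0.0},{"tx":0.0003,"ty":-0.0508,"tz":-0.0006,"rx":0,"ry":0,"rz":0,"jaw":0.0}], grip_force=55)

```text
time: 10.18
position: [0.473, -0.0436, 0.2477]
tool_rot: [0.366, 3.119, -0.006]
ft_force: [6.8, -2.9, -11.3]
grip_width: 0.328
```

```bash

python3 arc.py 0.1 3.315 .085 12
```

```text
1 th=3.400 tx=-0.0023 ty=-0.0038
2 th=3.485 tx=-0.0049 ty=-0.0073
3 th=3.570 tx=-0.0078 ty=-0.0107
4 th=3.655 tx=-0.0110 ty=-0.0137
5 th=3.740 tx=-0.0144 ty=-0.0165
6 th=3.825 tx=-0.0181 ty=-0.0190
7 th=3.910 tx=-0.0219 ty=-0.0212
8 th=3.995 tx=-0.0259 ty=-0.0230
9 th=4.080 tx=-0.0301 ty=-0.0245
10 th=4.165 tx=-0.0344 ty=-0.0257
11 th=4.250 tx=-0.0387 ty=-0.0264
12 th=4.335 tx=-0.0431 ty=-0.0268
```

Emit:
carry_out(commands=[{"tx":-0.0028,"ty":-0.0037,"tz":0.0003,"rx":0,"ry":0,"rz":0,"jaw":0.0},{"tx":-0.0059,"ty":-0.0071,"tz":0.0005,"rx":0,"ry":0,"rz":0,"jaw":0.0},{"tx":-0.0093,"ty":-0.0103,"tz":0.0005,"rx":0,"ry":0,"rz":0,"jaw":0.0},{"tx":-0.0128,"ty":-0.0132,"tz":0.0005,"rx":0,"ry":0,"rz":0,"jaw":0.0},{"tx":-0.0162,"ty":-0.016,"tz":0.0005,"rx":0,"ry":0,"rz":0,"jaw":0.0},{"tx":-0.0199,"ty":-0.0185,"tz":0.0005,"rx":0,"ry":0,"rz":0,"jaw":0.0},{"tx":-0.0237,"ty":-0.0207,"tz":0.0005,"rx":0,"ry":0,"rz":0,"jaw":0.0},{"tx":-0.0277,"ty":-0.0225,"tz":0.0005,"rx":0,"ry":0,"rz":0,"jaw":0.0},{"tx":-0.0319,"ty":-0.024,"tz":0.0005,"rx":0,"ry":0,"rz":0,"jaw":0.0},{"tx":-0.0362,"ty":-0.0252,"tz":0.0005,"rx":0,"ry":0,"rz":0,"jaw":0.0},{"tx":-0.0405,"ty":-0.0259,"tz":0.0005,"rx":0,"ry":0,"rz":0,"jaw":0.0},{"tx":-0.0449,"ty":-0.0263,"tz":0.0005,"rx":0,"ry":0,"rz":0,"jaw":0.0}], grip_force=55)

```text
time: 11.68
position: [0.5111, -0.0763, 0.2477]
tool_rot: [0.362, 3.119, -0.0]
ft_force: [5.0, 2.0, -9.1]
grip_width: 0.331
```

```bash

python3 arc.py 0.1 4.335 .085 12;python3 arc.py 0.1 4.335 .085 15 | tail -3
```

```text
1 th=4.420 tx=-0.0044 ty=-0.0000
2 th=4.505 tx=-0.0088 ty=0.0003
3 th=4.590 tx=-0.0132 ty=0.0011
4 th=4.675 tx=-0.0175 ty=0.0022
5 th=4.760 tx=-0.0216 ty=0.0036
6 th=4.845 tx=-0.0257 ty=0.0054
7 th=4.930 tx=-0.0295 ty=0.0076
8 th=5.015 tx=-0.0332 ty=0.0100
9 th=5.100 tx=-0.0366 ty=0.0128
10 th=5.185 tx=-0.0398 ty=0.0158
11 th=5.270 tx=-0.0428 ty=0.0191
12 th=5.355 tx=-0.0454 ty=0.0227
13 th=5.440 tx=-0.0477 ty=0.0264
14 th=5.525 tx=-0.0497 ty=0.0304
15 th=5.610 tx=-0.0514 ty=0.0345
```

Emit:
carry_out(commands=[{"tx":-0.0044,"ty":0.0,"tz":0,"rx":0,"ry":0,"rz":0,"jaw":0.0},{"tx":-0.0088,"ty":0.0003,"tz":0,"rx":0,"ry":0,"rz":0,"jaw":0.0},{"tx":-0.0132,"ty":0.0011,"tz":0,"rx":0,"ry":0,"rz":0,"jaw":0.0},{"tx":-0.0175,"ty":0.0022,"tz":0,"rx":0,"ry":0,"rz":0,"jaw":0.0},{"tx":-0.0216,"ty":0.0036,"tz":0,"rx":0,"ry":0,"rz":0,"jaw":0.0},{"tx":-0.0257,"ty":0.0054,"tz":0,"rx":0,"ry":0,"rz":0,"jaw":0.0},{"tx":-0.0295,"ty":0.0076,"tz":0,"rx":0,"ry":0,"rz":0,"jaw":0.0},{"tx":-0.0332,"ty":0.01,"tz":0,"rx":0,"ry":0,"rz":0,"jaw":0.0},{"tx":-0.0366,"ty":0.0128,"tz":0,"rx":0,"ry":0,"rz":0,"jaw":0.0},{"tx":-0.0398,"ty":0.0158,"tz":0,"rx":0,"ry":0,"rz":0,"jaw":0.0},{"tx":-0.0428,"ty":0.0191,"tz":0,"rx":0,"ry":0,"rz":0,"jaw":0.0},{"tx":-0.0454,"ty":0.0227,"tz":0,"rx":0,"ry":0,"rz":0,"jaw":0.0}], grip_force=55)

```text
time: 13.18
position: [0.5593, -0.0626, 0.2472]
tool_rot: [-0.359, -3.119, -0.003]
ft_force: [1.0, 4.9, -7.8]
grip_width: 0.328
```

```bash

python3 arc.py 0.1 5.355 .085 3
```

```text
1 th=5.440 tx=-0.0023 ty=0.0038
2 th=5.525 tx=-0.0043 ty=0.0077
3 th=5.610 tx=-0.0060 ty=0.0118
```

Emit:
carry_out(commands=[{"tx":-0.0023,"ty":0.0038,"tz":0,"rx":0,"ry":0,"rz":0,"jaw":0.0},{"tx":-0.0043,"ty":0.0077,"tz":0,"rx":0,"ry":0,"rz":0,"jaw":0.0},{"tx":-0.0043,"ty":0.0077,"tz":0,"rx":0,"ry":0,"rz":0,"jaw":0.0},{"tx":-0.0043,"ty":0.0077,"tz":0,"rx":0,"ry":0,"rz":0,"jaw":0.0}], grip_force=55)

```text
time: 13.68
position: [0.5631, -0.0594, 0.2468]
tool_rot: [-0.364, -3.114, 0.003]
ft_force: [-4.1, 0.3, -9.2]
grip_width: 0.326
```

Emit:
carry_out(commands=[{"tx":-0.0008,"ty":0.0016,"tz":0,"rx":0,"ry":0,"rz":0,"jaw":0.0},{"tx":-0.0008,"ty":0.0016,"tz":0,"rx":0,"ry":0,"rz":0,"jaw":0.0},{"tx":-0.0008,"ty":0.0016,"tz":0.002,"rx":0,"ry":0,"rz":0,"jaw":0.0},{"tx":-0.0008,"ty":0.0016,"tz":0.004,"rx":0,"ry":0,"rz":0,"jaw":0.0},{"tx":-0.0008,"ty":0.0016,"tz":0.006,"rx":0,"ry":0,"rz":0,"jaw":0.0},{"tx":-0.0008,"ty":0.0016,"tz":0.008,"rx":0,"ry":0,"rz":0,"jaw":0.0},{"tx":-0.0008,"ty":0.0016,"tz":0.01,"rx":0,"ry":0,"rz":0,"jaw":0.0},{"tx":-0.0008,"ty":0.0016,"tz":0.01,"rx":0,"ry":0,"rz":0,"jaw":0.0}], grip_force=55)

```text
time: 14.68
position: [0.5637, -0.0592, 0.2376]
tool_rot: [-0.365, -3.114, 0.005]
ft_force: [-8.2, -1.1, -4.0]
grip_width: 0.331
```

Emit:
carry_out(commands=[{"tx":0.001,"ty":-0.0015,"tz":0.01,"rx":0,"ry":0,"rz":0,"jaw":0.0},{"tx":0.001,"ty":-0.0015,"tz":0.01,"rx":0,"ry":0,"rz":0,"jaw":0.7},{"tx":0.001,"ty":-0.0015,"tz":0.01,"rx":0,"ry":0,"rz":0,"jaw":0.7},{"tx":0.001,"ty":-0.0015,"tz":0.01,"rx":0,"ry":0,"rz":0,"jaw":0.7},{"tx":0.001,"ty":-0.0015,"tz":0.01,"rx":0,"ry":0,"rz":0,"jaw":0.7}], grip_force=55)

```text
time: 15.3
position: [0.5656, -0.058, 0.228]
tool_rot: [0.362, 3.121, -0.001]
ft_force: [-1.2, -0.8, -1.1]
grip_width: 0.664
```

Emit:
carry_out(commands=[{"tx":0,"ty":0,"tz":-0.008,"rx":0,"ry":0,"rz":0,"jaw":0.75},{"tx":0,"ty":0,"tz":-0.03,"rx":0,"ry":0,"rz":0,"jaw":0.75},{"tx":0,"ty":0,"tz":-0.06,"rx":0,"ry":0,"rz":0,"jaw":0.75},{"tx":0,"ty":0,"tz":-0.09,"rx":0,"ry":0,"rz":0,"jaw":0.75},{"tx":0,"ty":0,"tz":-0.11,"rx":0,"ry":0,"rz":0,"jaw":0.75},{"tx":0,"ty":0,"tz":-0.11,"rx":0,"ry":0,"rz":0,"jaw":0.75}])

```text
time: 16.05
position: [0.5664, -0.058, 0.3398]
tool_rot: [0.362, 3.117, 0.0]
ft_force: [0.7, -0.2, 0.4]
grip_width: 0.749
```

```bash
python3 - <<'E'
from h import *
s=get_image("side")[:,:,::-1];t=get_image("top")[:,:,::-1]
st=ctrl.get_state();print(st["position"],st["ft_force"],st["time"])
a=cv2.resize(s[130:320,270:390],None,fx=3,fy=3,interpolation=cv2.INTER_CUBIC);b=cv2.resize(t[190:310,290:430],None,fx=5,fy=5,interpolation=cv2.INTER_CUBIC)
cv2.imwrite("pics/s3.png",a);cv2.imwrite("pics/t3.png",b);cv2.imwrite("pics/side3.png",s);cv2.imwrite("pics/top3.png",t)
E
```

```text
[ 0.5654 -0.0577  0.3375] [-0.022   0.2041 -0.4537] 16.15
```

View pics/s3.png

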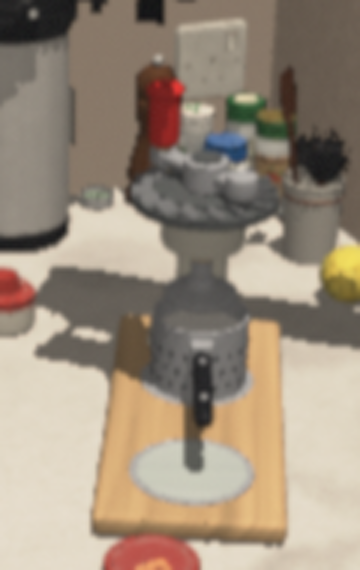

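View pics/t3.png

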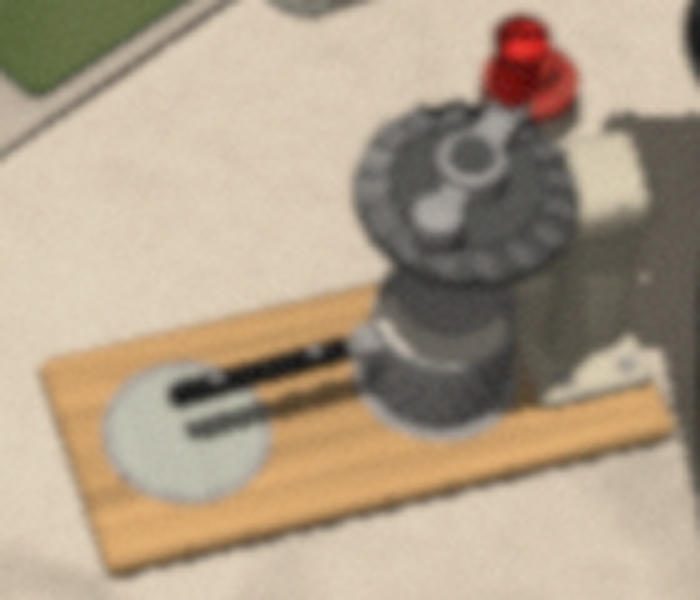

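```bash
python3 - <<'E'
from h import *
from scipy.optimize import least_squares
P=np.array([(.5661,.0031),(.5293,.0259),(.4813,.0057),(.473,-.0436),(.5111,-.0763),(.5593,-.0626),(.5631,-.0594)])
r=least_squares(lambda v:np.hypot(*(P-v[:2]).T)-.052,[.52,-.02]);print('axis',r.x,r.fun)
s=cv2.imread("pics/side3.png");t=cv2.imread("pics/top3.png")
def dark(im,box,th):
    x0,y0,x1,y1=box;m=(im[y0:y1,x0:x1].max(2)<th);return m
b=(325,240,348,276);m=dark(s,b,50)
for y in range(b[1],b[3]):
    q=np.nonzero(m[y-b[1]])[0]
    if len(q):print(y,q.min()+b[0],q.max()+b[0],end='; ')
print()
b=(322,250,362,275);m=dark(t,b,60)
for x in range(b[0],b[2]):
    q=np.nonzero(m[:,x-b[0]])[0]
    if len(q):print(x,q.min()+b[1],q.max()+b[1],end='; ')
print()
for y in(248,255,262,270): print('side',y,[plane("side",(x,y),.080)for x in(337,338)])
print('top line',[plane("top",q,.08) for q in((327,267.5),(340,264.5),(355,260.8))])
# rim / base in side: P3
Q=lambda x,y:(270+x/3-.3,130+y/3-.3)
print('rim left/right',plane("side",Q(148,322),.088),plane("side",Q(250,322),.088))
for q in((.5113,.117),):
  print(proj("side",np.array([*q,.075])),proj("top",np.array([*q,.075])))
E
```

```text
axis [ 0.5226 -0.0259] [ 0.0002  0.0002 -0.      0.0007 -0.0003 -0.0001  0.0006]
251 335 335; 252 335 338; 253 335 339; 254 335 339; 255 335 339; 256 335 339; 257 335 339; 258 335 339; 259 335 340; 260 335 336; 261 335 335; 262 335 335; 263 335 335; 264 335 339; 265 335 339; 266 335 339; 267 335 339; 268 335 337; 269 335 338; 270 336 338; 271 336 337; 
325 268 269; 326 267 269; 327 267 269; 328 267 269; 329 266 269; 330 266 268; 331 267 268; 332 267 268; 333 267 267; 334 267 267; 335 265 267; 336 265 267; 337 264 266; 338 264 266; 339 264 266; 340 263 265; 341 263 265; 342 263 265; 343 263 265; 344 262 264; 345 262 264; 346 262 264; 347 262 264; 348 261 263; 349 261 263; 350 261 263; 351 261 262; 352 262 262; 353 262 262; 354 261 262; 355 260 261; 356 259 261; 357 259 261; 358 259 260; 
side 248 [array([0.5155, 0.0464, 0.08  ]), array([0.5131, 0.046 , 0.08  ])]
side 255 [array([0.5118, 0.0825, 0.08  ]), array([0.5094, 0.082 , 0.08  ])]
side 262 [array([0.5082, 0.1168, 0.08  ]), array([0.5059, 0.1164, 0.08  ])]
side 270 [array([0.5043, 0.1542, 0.08  ]), array([0.5021, 0.1538, 0.08  ])]
top line [array([0.5065, 0.1306, 0.08  ]), array([0.5092, 0.0921, 0.08  ]), array([0.5132, 0.047 , 0.08  ])]
rim left/right [0.5651 0.0107 0.088 ] [ 0.4804 -0.0052  0.088 ]
[335.5949 263.7752] [331.244  266.3263]
```

Emit:
carry_out(commands=[{"tx":0.02,"ty":0.032,"tz":0,"rx":0,"ry":0,"rz":0.17,"jaw":0.7},{"tx":0.04,"ty":0.064,"tz":0,"rx":0,"ry":0,"rz":0.35,"jaw":0.7},{"tx":0.06,"ty":0.096,"tz":0,"rx":0,"ry":0,"rz":0.53,"jaw":0.7},{"tx":0.08,"ty":0.128,"tz":0,"rx":0,"ry":0,"rz":0.71,"jaw":0.7},{"tx":0.096,"ty":0.157,"tz":0.0,"rx":0,"ry":0,"rz":0.89,"jaw":0.7},{"tx":0.096,"ty":0.157,"tz":0.04,"rx":0,"ry":0,"rz":1.07,"jaw":0.7},{"tx":0.096,"ty":0.157,"tz":0.08,"rx":0,"ry":0,"rz":1.25,"jaw":0.7},{"tx":0.096,"ty":0.157,"tz":0.12,"rx":0,"ry":0,"rz":1.25,"jaw":0.7},{"tx":0.096,"ty":0.157,"tz":0.16,"rx":0,"ry":0,"rz":1.25,"jaw":0.7},{"tx":0.096,"ty":0.157,"tz":0.19,"rx":0,"ry":0,"rz":1.25,"jaw":0.7},{"tx":0.096,"ty":0.157,"tz":0.2,"rx":0,"ry":0,"rz":1.25,"jaw":0.7},{"tx":0.096,"ty":0.157,"tz":0.2,"rx":0,"ry":0,"rz":1.25,"jaw":0.7}])

```text
time: 17.65
position: [0.5075, 0.117, 0.1376]
tool_rot: [-2.119, -2.319, 0.002]
ft_force: [0.6, -0.8, 0.8]
grip_width: 0.697
```

```bash
python3 - <<'E'
from h import *
from scipy.spatial.transform import Rotation as R
s=get_image("side")[:,:,::-1];t=get_image("top")[:,:,::-1]
st=ctrl.get_state();print(st["position"],st["ft_force"],st["time"],st["joint_positions"]);print(R.from_rotvec(st["tool_rot"]).as_matrix())
cv2.imwrite("pics/s4.png",cv2.resize(s[100:320,230:430],None,fx=2.7,fy=2.7,interpolation=cv2.INTER_CUBIC));cv2.imwrite("pics/side4.png",s);cv2.imwrite("pics/top4.png",t)
E
```

```text
[0.5087 0.1173 0.1391] [-0.0833 -0.6972 -0.2232] 17.75 [-0.8193  0.1117  0.5799  1.8939 -0.0671  1.1533 -0.1251]
[[-0.0899  0.996   0.0016]
 [ 0.996   0.0899  0.0007]
 [ 0.0005  0.0016 -1.    ]]
```

View pics/s4.png

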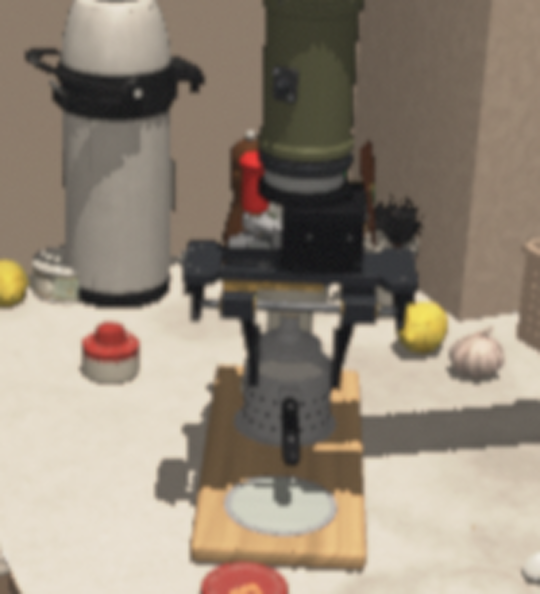

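View pics/top4.png

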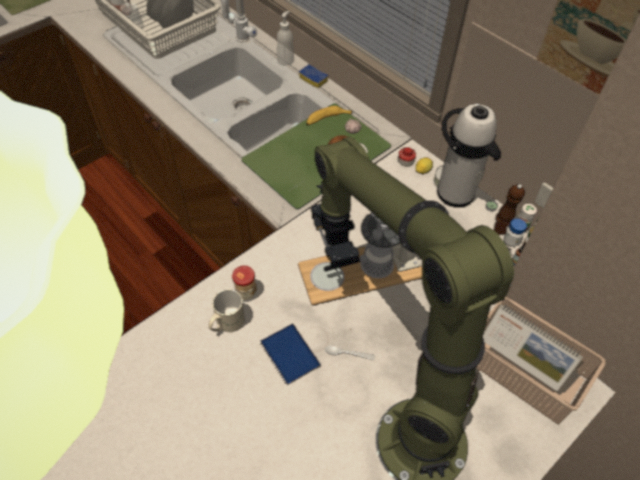

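```bash
python3 - <<'E'
from h import *
p=np.array([.5085,.1172,.139])
print(proj("side",p), proj("side",np.array([.5085,.117,.082])), [proj("side",p+[x,x*.09,0]) for x in(-.03,.03)])
s=cv2.imread("pics/side4.png")
for r in(232,236,240):
    q=np.nonzero(s[r,300:370].max(1)<50)[0]+300;print(r,q)
for r in(252,256,260,266):
    q=np.nonzero(s[r,325:350].max(1)<60)[0]+325;print(r,q)
E
```

```text
[337.9265 239.6418] [336.9028 261.2773] [array([351.0352, 240.2081]), array([324.8361, 239.0763])]
232 [323 324 325 354 355 356]
236 [323 324 353 354 355]
240 [322 323 324 353 354]
252 [334 335 336 337 338 339]
256 [334 335 336 337 338 339 340]
260 [335 336 337 338 339 340]
266 [335 336 337 338 339 340]
```

Emit:
carry_out(commands=[{"tx":0,"ty":0,"tz":0.03,"rx":0,"ry":0,"rz":0,"jaw":0.5},{"tx":0,"ty":0,"tz":0.055,"rx":0,"ry":0,"rz":0,"jaw":0.5},{"tx":0,"ty":0,"tz":0.075,"rx":0,"ry":0,"rz":0,"jaw":0.5},{"tx":0,"ty":0,"tz":0.082,"rx":0,"ry":0,"rz":0,"jaw":0.5},{"tx":0,"ty":0,"tz":0.082,"rx":0,"ry":0,"rz":0,"jaw":0.4},{"tx":0,"ty":0,"tz":0.082,"rx":0,"ry":0,"rz":0,"jaw":0.3}], grip_force=30)

```text
time: 18.5
position: [0.509, 0.1174, 0.0573]
tool_rot: [2.119, 2.319, 0.003]
ft_force: [0.3, 1.0, -0.1]
grip_width: 0.363
```

```bash
python3 - <<'E'
from h import *
s=get_image("side")[:,:,::-1];t=get_image("top")[:,:,::-1]
st=ctrl.get_state();print(st["position"],st["ft_force"],st["time"],st["grip_width"])
cv2.imwrite("pics/s5.png",cv2.resize(s[180:310,280:390],None,fx=4.5,fy=4.5,interpolation=cv2.INTER_CUBIC));cv2.imwrite("pics/t5.png",cv2.resize(t[180:320,270:430],None,fx=4,fy=4,interpolation=cv2.INTER_CUBIC))
E
```

```text
[0.5087 0.1174 0.057 ] [-0.5666  0.1985  0.1038] 18.6 0.32804929928411397
```

View pics/s5.png

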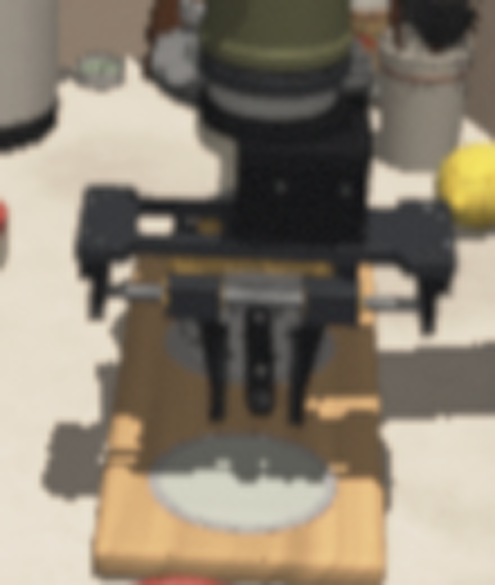

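View pics/t5.png

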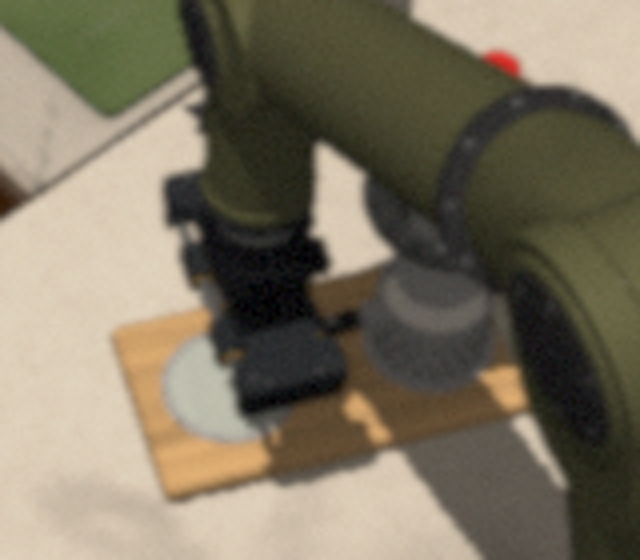

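Emit:
carry_out(commands=[{"tx":0,"ty":0,"tz":0,"rx":0,"ry":0,"rz":0,"jaw":0},{"tx":0,"ty":0,"tz":0,"rx":0,"ry":0,"rz":0,"jaw":0},{"tx":0,"ty":0,"tz":0,"rx":0,"ry":0,"rz":0,"jaw":0},{"tx":0,"ty":0,"tz":0,"rx":0,"ry":0,"rz":0,"jaw":0}], grip_force=30)

```text
time: 19.1
position: [0.5085, 0.1173, 0.0563]
tool_rot: [2.118, 2.319, 0.001]
ft_force: [1.3, -0.1, -0.2]
grip_width: 0.181
```

Emit:
carry_out(commands=[{"tx":0.002,"ty":0,"tz":0,"rx":0,"ry":0,"rz":0,"jaw":0},{"tx":0.006,"ty":0,"tz":0,"rx":0,"ry":0,"rz":0,"jaw":0},{"tx":0.012,"ty":0,"tz":0,"rx":0,"ry":0,"rz":0,"jaw":0},{"tx":0.018,"ty":0,"tz":0,"rx":0,"ry":0,"rz":0,"jaw":0},{"tx":0.024,"ty":0,"tz":0,"rx":0,"ry":0,"rz":0,"jaw":0},{"tx":0.03,"ty":0,"tz":0,"rx":0,"ry":0,"rz":0,"jaw":0}], grip_force=40)

```text
time: 19.85
position: [0.5049, 0.1474, 0.0559]
tool_rot: [-2.119, -2.319, 0.001]
ft_force: [0.8, -3.5, -0.1]
grip_width: 0.177
```

```bash
python3 - <<'E'
from h import *
s=get_image("side")[:,:,::-1];t=get_image("top")[:,:,::-1]
st=ctrl.get_state();print(st["position"],st["ft_force"],st["torque"],st["time"],st["grip_width"])
a=cv2.resize(s[180:310,280:390],None,fx=3.6,fy=3.6,interpolation=cv2.INTER_CUBIC);b=cv2.resize(t[200:317,270:387],None,fx=4,fy=4,interpolation=cv2.INTER_CUBIC)
cv2.imwrite("pics/c6.png",np.hstack([a[:468,:390],b[:468,:400]]))
E
```

```text
[0.5049 0.1485 0.056 ] [-0.4254 -2.3079  0.8073] [-0.4995  0.1671 -0.0388] 19.95 0.17675557664958202
```

View pics/c6.png

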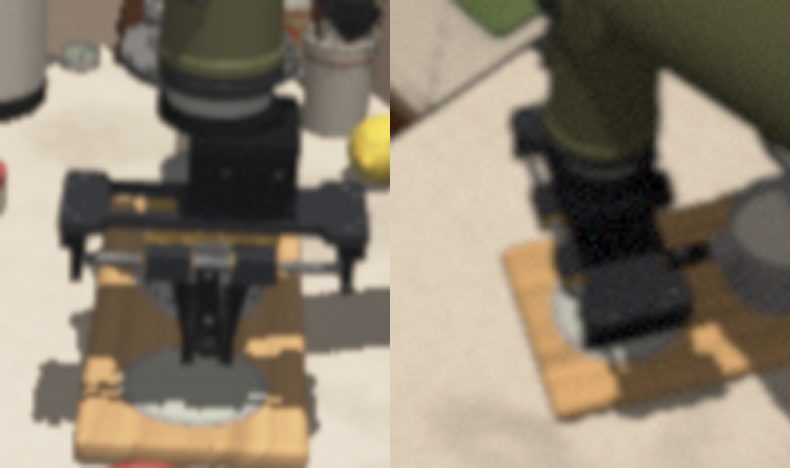

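```bash
python3 - <<'E'
from h import *
print('jar',plane("top",(243.5,271),.1),plane("side",(321,319),.1),'mug',plane("top",(229,299),.102),plane("side",(359,340),.102))
E
```

```text
jar [0.5277 0.364  0.1   ] [0.5125 0.3809 0.1   ] mug [0.4445 0.4143 0.102 ] [0.4361 0.437  0.102 ]
```

Emit:
carry_out(commands=[{"tx":0.008,"ty":0.0002,"tz":0,"rx":0,"ry":0,"rz":0,"jaw":0},{"tx":0.018,"ty":0.0004,"tz":0,"rx":0,"ry":0,"rz":0,"jaw":0},{"tx":0.028,"ty":0.0006,"tz":0,"rx":0,"ry":0,"rz":0,"jaw":0},{"tx":0.038,"ty":0.0008,"tz":0,"rx":0,"ry":0,"rz":0,"jaw":0},{"tx":0.048,"ty":0.001,"tz":0,"rx":0,"ry":0,"rz":0,"jaw":0},{"tx":0.058,"ty":0.0013,"tz":0,"rx":0,"ry":0,"rz":0,"jaw":0},{"tx":0.068,"ty":0.0015,"tz":0,"rx":0,"ry":0,"rz":0,"jaw":0},{"tx":0.078,"ty":0.0018,"tz":0,"rx":0,"ry":0,"rz":0,"jaw":0},{"tx":0.088,"ty":0.002,"tz":0,"rx":0,"ry":0,"rz":0,"jaw":0},{"tx":0.098,"ty":0.0022,"tz":0,"rx":0,"ry":0,"rz":0,"jaw":0},{"tx":0.106,"ty":0.0025,"tz":0,"rx":0,"ry":0,"rz":0,"jaw":0},{"tx":0.112,"ty":0.0028,"tz":0,"rx":0,"ry":0,"rz":0,"jaw":0}], grip_force=40)

```text
time: 21.45
position: [0.4979, 0.2593, 0.056]
tool_rot: [-2.119, -2.319, 0.0]
ft_force: [-0.1, -4.9, 0.5]
grip_width: 0.178
```

Emit:
carry_out(commands=[{"tx":0.006,"ty":0,"tz":0,"rx":0,"ry":0,"rz":0,"jaw":0},{"tx":0.011,"ty":0,"tz":0,"rx":0,"ry":0,"rz":0,"jaw":0},{"tx":0.0135,"ty":0,"tz":0,"rx":0,"ry":0,"rz":0,"jaw":0},{"tx":0.0135,"ty":0,"tz":0,"rx":0,"ry":0,"rz":0,"jaw":0}], grip_force=40)

```text
time: 21.95
position: [0.4968, 0.2728, 0.0562]
tool_rot: [-2.119, -2.319, -0.001]
ft_force: [0.3, -2.7, 0.4]
grip_width: 0.181
```

```bash
python3 - <<'E'
from h import *
s=get_image("side")[:,:,::-1];t=get_image("top")[:,:,::-1]
st=ctrl.get_state();print(st["position"],st["ft_force"],st["torque"],st["time"],st["grip_width"])
cv2.imwrite("pics/s7.png",cv2.resize(s[180:330,270:400],None,fx=4,fy=4,interpolation=cv2.INTER_CUBIC));cv2.imwrite("pics/t7.png",cv2.resize(t[190:310,250:410],None,fx=5,fy=5,interpolation=cv2.INTER_CUBIC))
E
```

```text
[0.4968 0.2728 0.0563] [ 0.4032 -2.6988  0.7988] [-0.603   0.1572 -0.0002] 22.05 0.17544367303013012
```

View pics/s7.png

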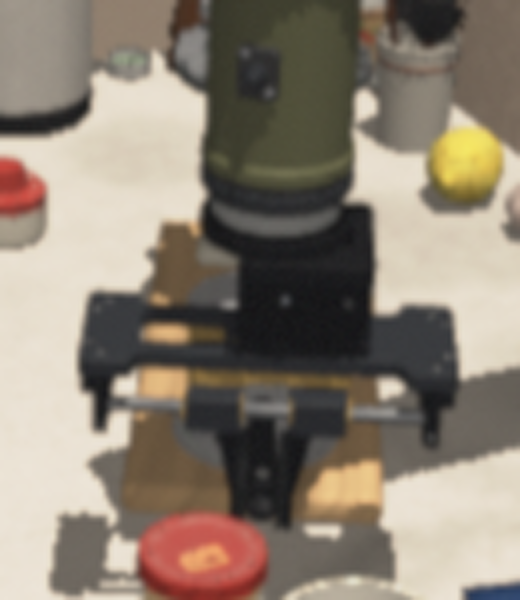

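View pics/t7.png

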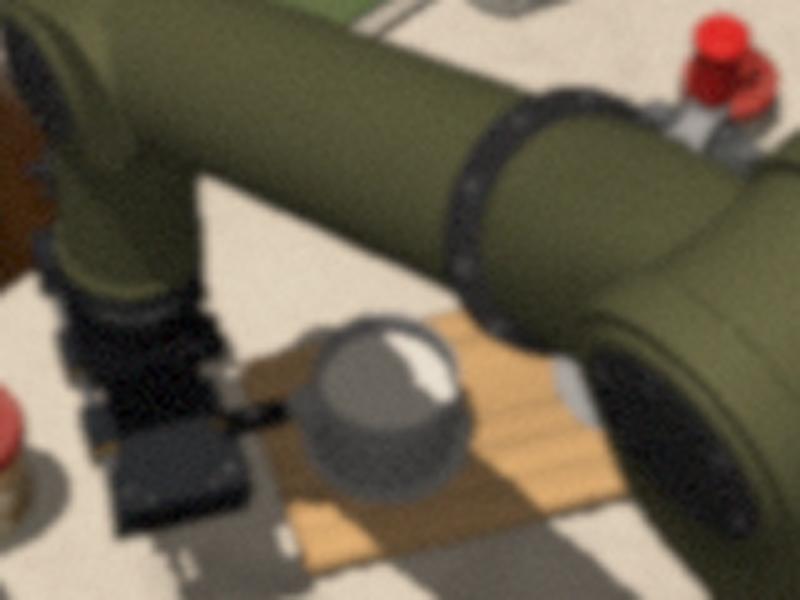

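```bash
python3 - <<'E'
from h import *
print('rim',plane("top",(250+389/5-.4,190+376/5-.4),.088),'plate',plane("top",(327.2,275.8),.022))
print('mould base L/R at mid-low', [plane("top",(250+x/5-.4,190+420/5),.06) for x in(302,470)])
E
```

```text
rim [0.51   0.1289 0.088 ] plate [0.5158 0.1263 0.022 ]
mould base L/R at mid-low [array([0.5073, 0.1795, 0.06  ]), array([0.4884, 0.0855, 0.06  ])]
```

Emit:
carry_out(commands=[{"tx":-0.0015,"ty":0,"tz":0,"rx":0,"ry":0,"rz":0,"jaw":0},{"tx":-0.0015,"ty":0,"tz":0,"rx":0,"ry":0,"rz":0,"jaw":0.5},{"tx":-0.0015,"ty":0,"tz":0,"rx":0,"ry":0,"rz":0,"jaw":0.5},{"tx":-0.0015,"ty":0,"tz":0,"rx":0,"ry":0,"rz":0,"jaw":0.5},{"tx":-0.0015,"ty":0,"tz":0,"rx":0,"ry":0,"rz":0,"jaw":0.5},{"tx":-0.0015,"ty":0,"tz":-0.02,"rx":0,"ry":0,"rz":0,"jaw":0.5},{"tx":-0.0015,"ty":0,"tz":-0.06,"rx":0,"ry":0,"rz":0,"jaw":0.5},{"tx":-0.0015,"ty":0,"tz":-0.11,"rx":0,"ry":0,"rz":0,"jaw":0.5},{"tx":0.02,"ty":0,"tz":-0.17,"rx":0,"ry":0,"rz":0,"jaw":0.5},{"tx":0.08,"ty":0,"tz":-0.2,"rx":0,"ry":0,"rz":0,"jaw":0.5},{"tx":0.14,"ty":0,"tz":-0.2,"rx":0,"ry":0,"rz":0,"jaw":0.5},{"tx":0.2,"ty":0,"tz":-0.2,"rx":0,"ry":0,"rz":0,"jaw":0.5}])

```text
time: 23.55
position: [0.4789, 0.4735, 0.2573]
tool_rot: [-2.119, -2.319, -0.004]
ft_force: [1.2, -0.4, 0.5]
grip_width: 0.5
```

```bash
python3 - <<'E'
from h import *
s=get_image("side")[:,:,::-1];t=get_image("top")[:,:,::-1]
st=ctrl.get_state();print(st["position"],st["ft_force"],st["time"],st["grip_width"])
cv2.imwrite("pics/side8.png",s);cv2.imwrite("pics/top8.png",t)
cv2.imwrite("pics/t8.png",cv2.resize(t[190:310,270:430],None,fx=5,fy=5,interpolation=cv2.INTER_CUBIC))
E
```

```text
[0.4735 0.4805 0.2537] [-0.8974  0.9622 -0.0654] 23.65 0.49912716050714134
```

View pics/side8.png

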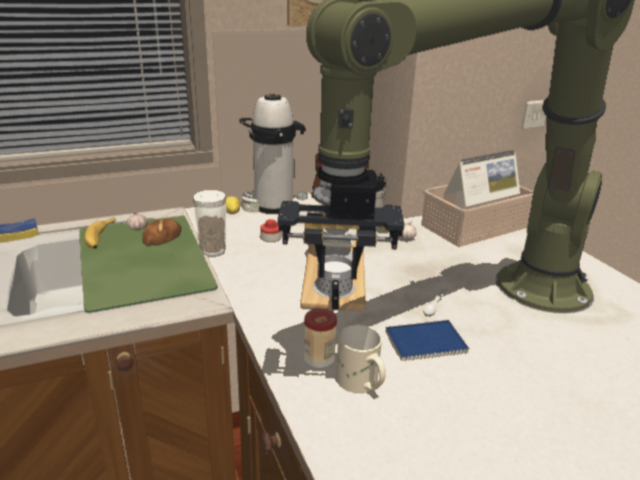

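View pics/t8.png

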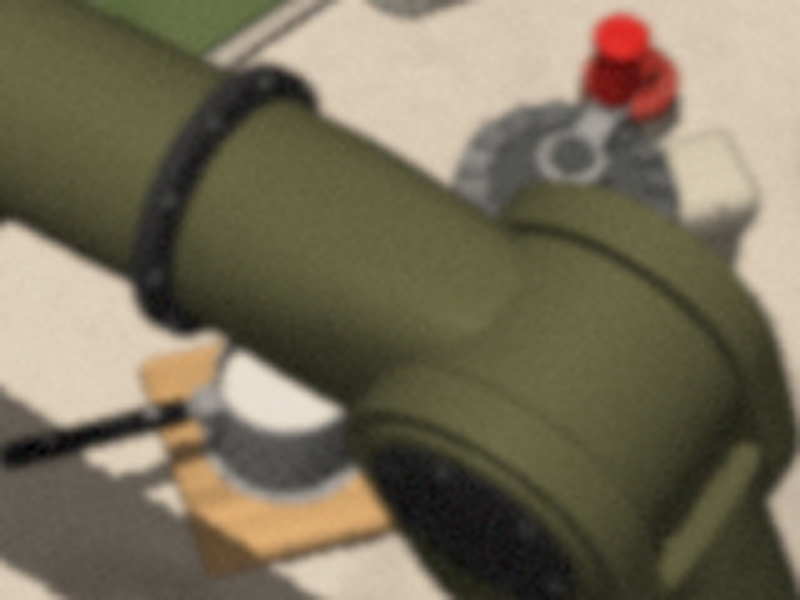

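Emit:
carry_out(commands=[{"tx":0.025,"ty":-0.048,"tz":0,"rx":0,"ry":0,"rz":0,"jaw":0.5},{"tx":0.05,"ty":-0.096,"tz":0,"rx":0,"ry":0,"rz":0,"jaw":0.5},{"tx":0.075,"ty":-0.144,"tz":0,"rx":0,"ry":0,"rz":0,"jaw":0.5},{"tx":0.1,"ty":-0.192,"tz":0,"rx":0,"ry":0,"rz":0,"jaw":0.5},{"tx":0.125,"ty":-0.24,"tz":0,"rx":0,"ry":0,"rz":0,"jaw":0.5},{"tx":0.145,"ty":-0.288,"tz":0,"rx":0,"ry":0,"rz":0,"jaw":0.5},{"tx":0.145,"ty":-0.288,"tz":0,"rx":0,"ry":0,"rz":0,"jaw":0.5},{"tx":0.145,"ty":-0.288,"tz":0,"rx":0,"ry":0,"rz":0,"jaw":0.5}])

```text
time: 24.65
position: [0.1797, 0.5895, 0.2559]
tool_rot: [2.119, 2.318, 0.001]
ft_force: [1.0, -1.1, -0.1]
grip_width: 0.502
```

```bash
python3 - <<'E'
from h import *
s=get_image("side")[:,:,::-1];t=get_image("top")[:,:,::-1]
st=ctrl.get_state();print(st["position"],st["ft_force"],st["time"],st["grip_width"])
cv2.imwrite("pics/side9.png",s);cv2.imwrite("pics/top9.png",t)
cv2.imwrite("pics/s9.png",cv2.resize(s[140:320,270:400],None,fx=3.3,fy=3.3,interpolation=cv2.INTER_CUBIC))
cv2.imwrite("pics/t9.png",cv2.resize(t[190:310,270:430],None,fx=5,fy=5,interpolation=cv2.INTER_CUBIC))
E
```

```text
[0.1811 0.5892 0.2561] [ 0.8359 -0.3429  0.2928] 24.75 0.49885460854950003
```

View pics/s9.png

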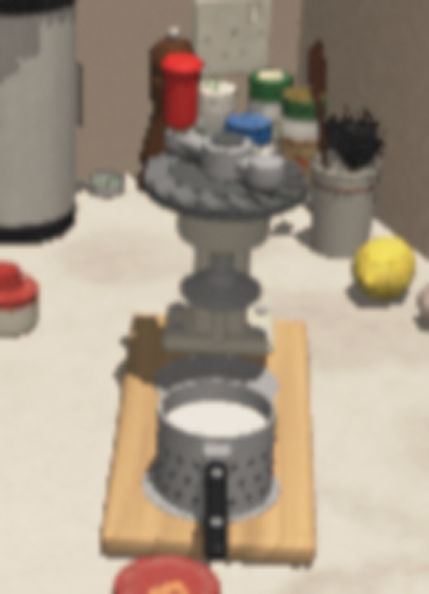

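View pics/t9.png

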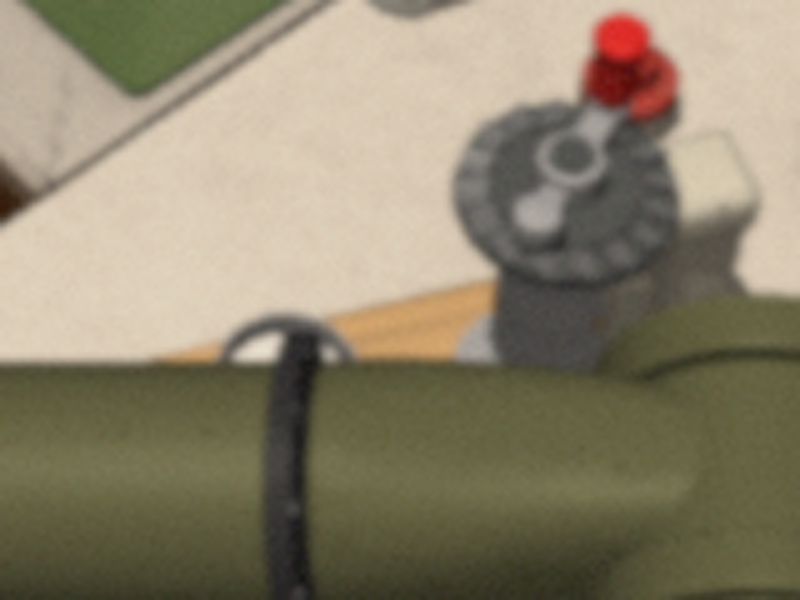

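```bash
python3 - <<'E'
from h import *
a=5.49+.1
for z in(.278,.288):
  X=np.array([.5226+.052*np.cos(a),-.0259+.052*np.sin(a),z]);print(z,proj("side",X),proj("top",X))
X=np.array([.5226+.052*np.cos(.1),-.0259+.052*np.sin(.1),.278]);print('start pred',proj("side",X),proj("top",X),'measured (318.8,163.0),(379,196)')
for k in(0,9):
  for n,b in(("side",(305,148,335,190)),("top",(370,185,405,215))):
    im=cv2.imread(f"pics/{n}{k}.png");m=red(im,b)
    y,x=np.nonzero(m);print(k,n,y.min()+b[1],y.max()+b[1],[ (r.min()+b[0],r.max()+b[0]) for r in [np.nonzero(m[i])[0] for i in range(y.min(),y.min()+8)] if len(r)])
E
```

```text
0.278 [325.8048 156.1286] [393.873  197.1662]
0.288 [325.9369 152.2412] [394.3133 194.7024]
start pred [319.0695 160.7548] [378.8268 196.019 ] measured (318.8,163.0),(379,196)
0 side 160 182 [(np.int64(317), np.int64(319)), (np.int64(316), np.int64(322)), (np.int64(314), np.int64(324)), (np.int64(313), np.int64(324)), (np.int64(313), np.int64(324)), (np.int64(313), np.int64(324)), (np.int64(314), np.int64(323)), (np.int64(315), np.int64(323))]
0 top 193 209 [(np.int64(376), np.int64(381)), (np.int64(375), np.int64(382)), (np.int64(375), np.int64(383)), (np.int64(375), np.int64(383)), (np.int64(375), np.int64(382)), (np.int64(375), np.int64(382)), (np.int64(375), np.int64(381)), (np.int64(376), np.int64(397))]
9 side 156 177 [(np.int64(321), np.int64(327)), (np.int64(320), np.int64(328)), (np.int64(319), np.int64(329)), (np.int64(319), np.int64(330)), (np.int64(319), np.int64(329)), (np.int64(320), np.int64(329)), (np.int64(321), np.int64(329)), (np.int64(321), np.int64(328))]
9 top 194 210 [(np.int64(392), np.int64(396)), (np.int64(391), np.int64(397)), (np.int64(390), np.int64(398)), (np.int64(390), np.int64(398)), (np.int64(390), np.int64(398)), (np.int64(390), np.int64(398)), (np.int64(390), np.int64(399)), (np.int64(390), np.int64(399))]
```

```bash
python3 -c "
from bench import ctrl
print(ctrl.close_job(), ctrl.get_state()['time'])"
```

```text
the job is handed in; nothing more can be done
the job is handed in; nothing more can be done
```

The press is eased off with its foot fully up, the pawl is back in the ratchet, and the mould stands on the drain plate. I handed the job in at about 25 s on the robot's clock.

- **Crank:** I gripped the knob and lifted it 8–10 mm. I then let the crank turn back anticlockwise over about 8 s, until the force reversed and showed it was against its stop. The gripper then stood at about 5.49 rad by the fitted circle. The last pictures show the knob where that angle and a fully dropped pawl should put it, within about 1 px, and the foot clear of the mould's rim.
- **Mould:** I slid it flat along the board by its handle, about 155 mm. Sliding force was 3–5 N, with no tipping seen. In the last side view a rim of the plate shows round the mould at the left, right and front, putting it within about 2 mm of the middle.
- **Bystanders:** they look unmoved in the pictures, though I did not measure them again at the end. The arm finished well clear with no contact force.

**What disagreed or went wrong:**
- **Camera disagreement:** before I let go of the mould, the top view put it about 6 mm off the plate's middle in x. The later side view showed less, so I left it there. The arm blocked the top view of the mould at the very end.
- **Extra downward move:** when letting go of the knob, I gave one downward shift twice, so the open gripper went 10 mm lower than meant. The force at the end of that move was only about 2 N, and the pictures showed nothing displaced.

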